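Set the core pins and hold the casting mould shut

ROBOT

A 6-joint arm with a two-finger parallel gripper is mounted at the origin on the work surface. World frame = base frame: x ahead of the robot, y to its left, z up, the work surface at z = 0. Lengths are in mm, angles in rad, forces in N, time in s.
With the tool pointing down it reaches from about 400 to 925 mm from the base axis. Payload 12.5 kg.
Tool frame: the origin (TCP) lies midway between the tips of the shut fingers; the grasp point (between the pads) lies 19 mm behind it; z points along the fingers, y is the direction in which the jaws open and shut (so a half turn about z gives the same grasp; the last joint's range is limited). The gripper opens to 95 mm and grips with 3 to 60 N. Pads are 20 mm wide; open, the fingers measure 119 mm over their backs; the gripper's body (75 mm by 180 mm) begins 59 mm behind the grasp point.
Start: joints at [-1.31, 0.491, 1.559, -0, 1.092, -0.106], TCP at [224.167, -583.434, 214.661] pointing down, gripper open.
Joint ranges: [-3.1, 3.1], [-0.84, 2.19], [0.05, 2.79], [-1.13, 4.28], [0.06, 2.93], [-2.69, 2.69]. Speed limits (rad/s): [2.22, 2.22, 2.79, 3.14, 3.14, 3.14].

INTERFACE

Orientations are given as [roll, pitch, yaw] about the fixed x, y, z axes, in that order (R = Rz(yaw) Ry(pitch) Rx(roll)).
In Python, from cell import env gives the robot as it stands.
- The arm moves only by the tool drive_tool, never from a script. Its argument "increments" is a list of rows, each a list of 2 entries, a list of its own where there are three numbers: the shift along the tool's x, y, z as a fraction of full scale, then the turn, a rotation vector about the tool's x, y, z as a fraction of full scale. In form: [[[x, y, z], [ax, ay, az]], ...]. A call has 1 to 5 rows; each row shifts and turns the commanded pose from where the row before left it, along the tool's axes as they then stand; what a row does not reach is not made up. Full scale, the value 1, is 30 mm for a shift and 0.08 rad for a turn. A row lasts 1/12 s, in which the tool goes at most 41.7 mm and 7.16 degrees, less where a joint would pass 70% of its speed; a pose out of reach is approached as far as the arm can. A call with a number of a shift or a turn outside -1 to 1 is refused whole. A call with a gripper value outside its range is refused whole. "jaw" is the opening, from -1 (shut) to 1 (fully open), so that 0 is half open, set as the call begins (left out, the last holds). The fingers move at their own pace and stop on an object; the grip force is fixed at half the most. Time passes only in rows, so rows that do not move let the fingers close. It gives the time, the measured TCP pose, the force and the opening at its end, in the units of the state.
- env.state(): the state, without advancing time (a new reading comes with each control period).
- env.read_camera(name): name is "side" or "top"; returns a dict with "pixels" (420x560x3 uint8, blue, green, red), "vertical_fov" (degrees; the focal length in pixels is half the picture's height over the tangent of half this angle, whatever the lens; pixels are square), "cx", "cy" (the principal point, pixels), "world_to_cam" (4x4, takes a point from world to camera coordinates). Camera axes: x right, y down, z forward; pixel columns grow to the right and rows downward; lengths in mm; the calibration is good to about 2 mm. A picture is of the moment at which its call begins. There is no depth.
- env.job_done(): hands the job in, once; it reports no verdict.
Trained networks look in a picture, given as the dict that the camera call returned (one of the last four; its "shot" number tells which), for a name from the list of things; names that differ only in an ending like _2 or _b are one class to them, and where a whole thing is asked for, a point or a joint stands for the part that bears it (a point fixed in the world has none). Each returns a list of dicts, best first, with "score" (0 to 1); they miss things now and then, are a little off and sometimes report something else, mostly with a low value. They report only what shows in the picture. A call takes as long as a camera call. They do not tell look-alikes from the thing itself.
- env.boxes_of(target, picture): "point" ([x, y, z] in mm, in world coordinates, good to about 4 mm: the middle of the surface that is visible of it).
- env.tip_of(target, picture): "point" ([x, y, z] in mm, in world coordinates, good to about 4 mm: a listed point, or the origin of a listed thing).
The state is a dict: "t": time; "joints": joint angles; "qvel": joint speeds; "tau": joint torques, N m; "eef_pos": TCP position; "tcp_rot": TCP orientation; "ft_force": force on the tool from outside, world axes, zero at the start; "moment": the same for the moment, N m; "opening": opening from 0.0 (shut) to 1.0 (fully open).
Only numpy, scipy, OpenCV 4.12 (cv2) and the standard library are available. Lean on these libraries where they do the work, as an engineer would, in place of code of your own. Each camera call takes 0.05 s, during which the arm holds its last target.

TASK

Get the casting mould ready: stand each of the two loose brass core pins fully home in the empty hole of its own row in the lower mould half, long pin beside the long one and short beside the short, and let go of them. Then lower the upper mould half onto the two dowels, yellow end over yellow end, and press it down against the sprung stud until the two faces meet flush all round. Finish while still holding it pressed shut, and leave the other things on the bench alone.

Things in the scene. Friction and masses are not known exactly. Their poses are not given: they have to be found in the camera images.
- lower_half: lower mould half: aluminium block 150 (x) by 100 (y) by 38 mm on a 178 by 116 by 12 mm plywood board, fixed to the bench; origin under the board's centre, z up; flat top (parting face) 50 mm above the bench; +x end painted yellow. Four chamfered 16 mm holes, 16 mm deep, at x = +-26, y = +-24 mm: row y = +24 for long pins, y = -24 for short; one of each already stands in place
- face_center (a point): centre of the lower half's parting face, 50 mm above the bench
- dowel_big (a point): foot, on the parting face, of the steel dowel 14 mm thick and 30 mm tall with a tapered tip (last 6 mm), at the yellow end (x = +60 mm, y = 0 in the lower half's frame)
- dowel_small (a point): foot, on the parting face, of the steel dowel 10 mm thick and 30 mm tall with a tapered tip, at the plain end (x = -60 mm, y = 0)
- hole_long (a point): centre, at the parting face, of the empty hole in the long-pin row (x = +26, y = +24 mm in the lower half's frame)
- hole_short (a point): centre, at the parting face, of the empty hole in the short-pin row (x = -26, y = -24 mm)
- ejector (a joint): travel in m of the red sprung stud, 14 mm across, at the centre of the parting face: 0 when raised (6 mm proud of the face), 0.006 when pushed level with the face. It pushes up with 7 N when raised and 13 N when level, so the upper half's own weight does not push it down at all
- upper_half: upper mould half: loose aluminium shell 150 (x) by 100 (y) by 52 mm, 0.45 kg, right way up; origin at the centre of its underside, z up; +x end yellow. Underneath: chamfered sockets 16 and 12 mm wide, 44 deep, at x = +60 and -60, y = 0; pocket 44 deep over the long pins (+y), 30 over the short (-y). On top a dark wooden grip bar 64 (x) by 24 (y) mm, 52 to 86 mm above the origin
- handle (a point): centre of the wooden grip bar on the upper half, 69 mm above its underside
- socket_big (a point): mouth of the big dowel socket in the underside of the upper half, at its yellow end; comes to lie on dowel_big
- pin_long: loose long brass core pin, 14 mm thick, 56 mm tall, standing on the bench; origin at the centre of its foot, z up along the pin; stands 40 mm out of its hole when home
- pin_short: loose short brass core pin, 14 mm thick, 42 mm tall, standing on the bench; origin at the centre of its foot; stands 26 mm out of its hole when home
- pin_long_seated: long pin already standing home in its row (x = -26, y = +24 mm in the lower half's frame); origin at its foot, 34 mm above the bench
- pin_short_seated: short pin already standing home in its row (x = +26, y = -24 mm); origin at its foot, 34 mm above the bench
- wax_tin: bystander: small lidded tin with blue label, 64 mm wide, 45 mm tall; origin at its underside
- screwdriver: bystander: screwdriver lying on the bench
- brush: bystander: brush lying on the bench
- lacquer_can: bystander: tall can 66 mm wide, 150 mm tall; origin at its underside
- paint_tin: bystander: paint tin 84 mm wide, 90 mm tall; origin at its underside
- mug: bystander: blue mug 76 mm wide, 85 mm tall; origin at its underside
- hammer: bystander: hammer lying on the bench
There are look-alikes about, which are no part of the job. What is shaped like the upper_half but turquoise is not meant.

How it is judged (in metres and radians):
On the way:
1. both loose pins stand home in the empty holes of their own rows, let go, with the mould still open (horizontal distance between pin_long and hole_long below 0.004 m and z of each of pin_long, pin_short in the frame of lower_half below 0.037 m and angle between each of pin_long, pin_short's own z axis and vertical below 0.15 rad and horizontal distance between pin_short and hole_short below 0.004 m and contact force between the fingers and pin_long below 0.1 N and contact force between the fingers and pin_short below 0.1 N and distance between socket_big and dowel_big above 0.05 m), for 0.2 s.
At the end, for the whole second after the job is handed in: All four pins stand home in their rows (foot within 3 mm of the hole floor, 4 mm of its axis); the upper half is on its dowels, yellow ends together, gap under 2 mm, centred within 3 mm, parallel within 0.02 rad, stud in more than 3.8 mm, at rest, and the robot still presses it (over 3 N) (horizontal distance between pin_long and hole_long below 0.004 m and z of each of pin_long, pin_short, pin_long_seated, pin_short_seated in the frame of lower_half below 0.037 m and angle between each of pin_long, pin_short, pin_long_seated, pin_short_seated's own z axis and vertical below 0.15 rad and horizontal distance between pin_short and hole_short below 0.004 m and x of pin_long_seated in the frame of lower_half between -0.03 and -0.022 m and y of pin_long_seated in the frame of lower_half between 0.02 and 0.028 m and x of pin_short_seated in the frame of lower_half between 0.022 and 0.03 m and y of pin_short_seated in the frame of lower_half between -0.028 and -0.02 m and z of upper_half in the frame of face_center below 0.002 m and horizontal distance between upper_half and face_center below 0.003 m and distance between socket_big and dowel_big below 0.004 m and angle between the z axis of upper_half and the z axis of lower_half, either way round below 0.02 rad and value of joint ejector above 0.0038 m and linear speed of upper_half below 0.02 m/s and contact force between any of the fingers, the arm and upper_half above 3 N); the arm keeps its last pose, push and grip.
It fails at once if a bystander is moved by more than 30 mm (distance of any of wax_tin, screwdriver, brush, lacquer_can, paint_tin, mug, hammer from where it was at the start of the episode above 0.03 m).
It also fails if it takes over 72 s, if anything falls off the work surface, if the arm or the gripper's body presses on something with over 40 N, if the wrist force passes 120 N, or if a joint passes its speed limit or range.

## Working session

There is one attempt and no reset: what is moved stays moved. The work goes in short steps, Python scripts to look and compute and a tool call to move; the robot and the scene stay as the last step left them, time stands still between calls to the robot, and variables do not carry over. Pictures are saved under pics/ and viewed, and the job is handed in when it is done.

Besides the shell and the picture viewer there is one more tool, called as name([rows], argument=value, ...), one row to a line, values as JSON. drive_tool: Moves the arm, as the interface text tells. Its arguments: {"type":"object","properties":{"increments":{"type":"array","items":{"type":"array"}},"jaw":{"type":"number"}},"required":["increments"]}

```bash
ls; mkdir -p pics
cat > h.py <<'E'
import numpy as np, cv2
from cell import env
def snap(n,tag):
    p=env.read_camera(n); cv2.imwrite(f'pics/{tag}.png',p['pixels']); return p
def K(p):
    f=p['pixels'].shape[0]/2/np.tan(np.radians(p['vertical_fov'])/2); return f
def proj(p,X):
    T=np.array(p['world_to_cam']); c=T[:3,:3]@np.array(X,float)+T[:3,3]; f=K(p)
    return np.array([p['cx']+f*c[0]/c[2],p['cy']+f*c[1]/c[2]])
def onz(p,u,v,z):
    T=np.array(p['world_to_cam']);R=T[:3,:3];t=T[:3,3];C=-R.T@t
    d=R.T@np.array([(u-p['cx'])/K(p),(v-p['cy'])/K(p),1]); return C+d*(z-C[2])/d[2]
E
python3 - <<'E'
from h import *
s=env.state();print({k:np.round(v,3).tolist() for k,v in s.items()})
for n in('top','side'):
    p=snap(n,n+'0')
    T=np.array(p['world_to_cam']);print(n,K(p),-T[:3,:3].T@T[:3,3],T[2,:3])
    for t in['lower_half','face_center','dowel_big','dowel_small','hole_long','hole_short','upper_half','handle','socket_big','pin_long','pin_short','pin_long_seated','pin_short_seated']:
        print(t,[(round(d['score'],2),np.round(d['point']).tolist(),proj(p,d['point']).round().tolist()) for d in env.tip_of(t,p)[:4]])
print(env.state()['t'])
E
```

```text
pics
{'t': 0.0, 'joints': [-1.31, 0.492, 1.559, -0.0, 1.092, -0.106], 'qvel': [-0.001, -0.001, -0.0, -0.002, 0.0, 0.002], 'tau': [-0.001, -61.266, -25.819, 0.069, 0.048, -0.0], 'eef_pos': [224.087, -583.189, 214.063], 'tcp_rot': [-3.141, -0.0, 0.367], 'ft_force': [-0.452, 0.136, -0.457], 'moment': [0.013, 0.013, 0.008], 'opening': 1.0}
top 439.61433119218475 [ 446.38926004   16.50781307 1281.86838512] [ 0.0630392  -0.02402619 -0.99772181]
lower_half [(0.96, [532.0, 199.0, -0.0], [207.0, 207.0])]
face_center [(0.73, [530.0, 198.0, 47.0], [205.0, 207.0]), (0.43, [512.0, 169.0, 48.0], [215.0, 214.0])]
dowel_big [(0.97, [589.0, 218.0, 48.0], [199.0, 186.0])]
dowel_small [(0.59, [473.0, 180.0, 47.0], [211.0, 228.0])]
hole_long [(0.9, [547.0, 231.0, 51.0], [193.0, 201.0]), (0.51, [532.0, 198.0, 1.0], [207.0, 207.0]), (0.29, [624.0, -54.0, -1.0], [295.0, 179.0])]
hole_short [(0.73, [478.0, -12.0, 4.0], [279.0, 228.0]), (0.57, [660.0, 481.0, 4.0], [111.0, 161.0]), (0.56, [512.0, 170.0, 47.0], [215.0, 214.0]), (0.23, [779.0, -39.0, -5.0], [291.0, 127.0])]
upper_half [(0.9, [273.0, -281.0, -1.
[... 1092 characters left out ...]
[544.0, 237.0, 51.0], [225.0, 294.0])]
hole_short [(0.83, [513.0, 169.0, 52.0], [250.0, 274.0])]
upper_half [(0.89, [539.0, -292.0, 3.0], [297.0, 170.0]), (0.71, [274.0, -284.0, -3.0], [381.0, 191.0])]
handle [(0.74, [589.0, 218.0, 49.0], [211.0, 282.0]), (0.68, [535.0, -288.0, 72.0], [299.0, 153.0]), (0.66, [274.0, -283.0, 66.0], [385.0, 174.0]), (0.49, [758.0, -212.0, -2.0], [223.0, 172.0])]
socket_big [(0.66, [498.0, 211.0, 33.0], [250.0, 295.0]), (0.56, [597.0, -271.0, 3.0], [278.0, 170.0])]
pin_long [(0.45, [628.0, -48.0, -3.0], [241.0, 216.0])]
pin_short [(0.49, [479.0, -14.0, -1.0], [288.0, 237.0])]
pin_long_seated [(0.38, [500.0, 211.0, 33.0], [249.0, 295.0])]
pin_short_seated []
1.4
```

View pics/top0.png

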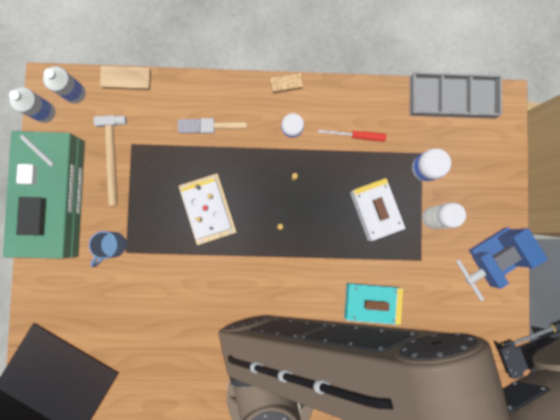

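View pics/side0.png

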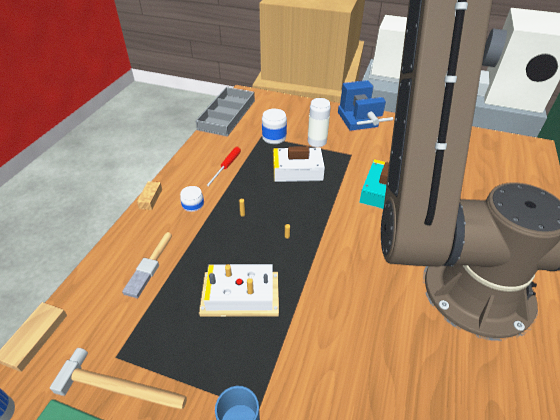

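Run:
```python
import cv2,numpy as np
t=cv2.imread('pics/top0.png');s=cv2.imread('pics/side0.png')
def c(i,x0,y0,w,h,k): return cv2.resize(i[y0:y0+h,x0:x0+w],(w*k,h*k),interpolation=cv2.INTER_CUBIC)
cv2.imwrite('pics/c1.png',np.hstack([c(t,155,160,100,100,4),c(t,250,150,100,100,4)]))
cv2.imwrite('pics/c2.png',np.hstack([c(t,330,170,100,75,4),c(t,320,265,100,75,4)]))
cv2.imwrite('pics/c3.png',np.hstack([c(s,180,240,100,100,4),c(s,220,170,100,100,4)]))
```

```text
(no output)
```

View pics/c1.png

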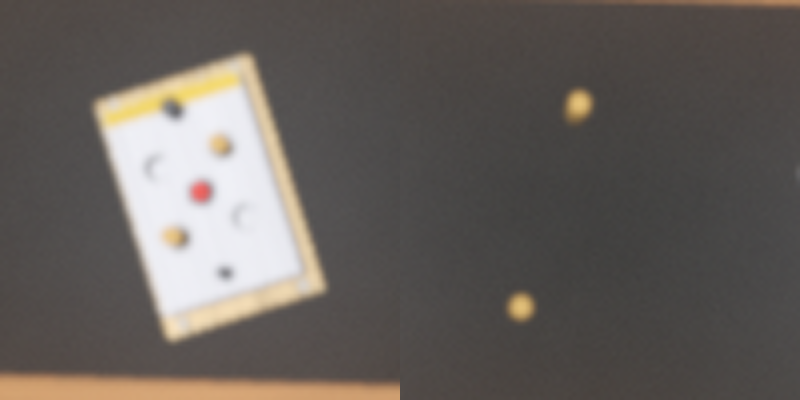

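View pics/c2.png

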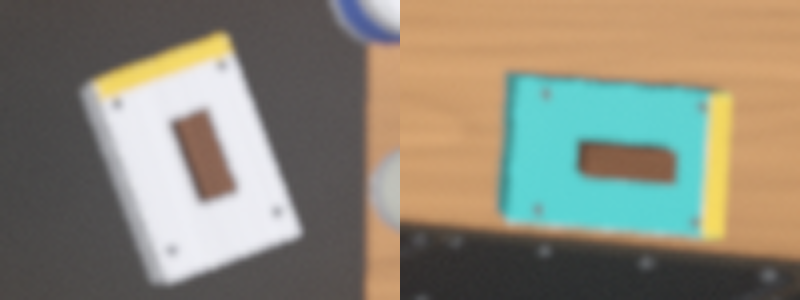

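View pics/c3.png

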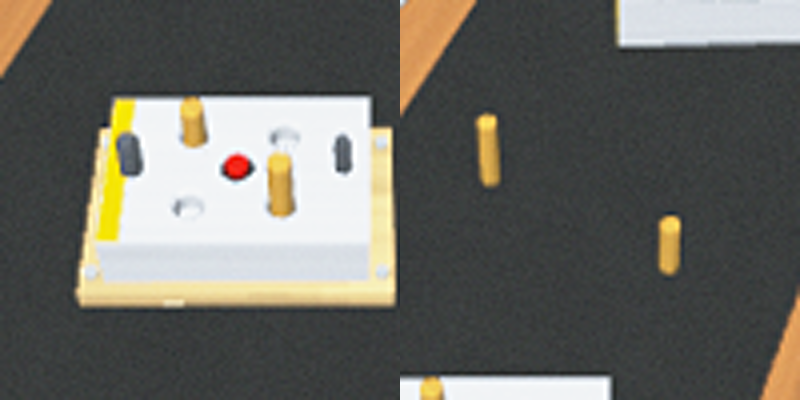

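```bash
cat > fit.py <<'E'
from h import *
from scipy.optimize import least_squares
def cyl(p,x,y,z0,z1,r):
    a=np.linspace(0,2*np.pi,40)
    P=np.array([proj(p,[x+r*np.cos(t),y+r*np.sin(t),z]) for z in(z0,z1) for t in a],np.float32)
    P=(P*64).astype(np.float32); h=cv2.convexHull(P); m=cv2.moments(h); return np.array([m['m10']/m['m00'],m['m01']/m['m00']])/64
def wcent(img,x0,y0,x1,y1,kind):
    c=img[y0:y1,x0:x1].astype(float); B,G,R=c[...,0],c[...,1],c[...,2]
    if kind=='brass': w=np.clip(R-B-25,0,None)
    if kind=='red': w=np.clip(R-G-25,0,None)
    if kind=='dark': w=np.clip(150-c.max(2),0,None)
    ys,xs=np.mgrid[y0:y1,x0:x1]
    return np.array([(w*xs).sum(),(w*ys).sum()])/w.sum(), (w>0).sum()
E
python3 - <<'E'
import cv2
from fit import *
t=cv2.imread('pics/top0.png');s=cv2.imread('pics/side0.png')
print('pinL t',wcent(t,285,168,304,186,'brass'),'pinS t',wcent(t,272,219,290,235,'brass'))
print('pinL s',wcent(s,233,193,252,222,'brass'),'pinS s',wcent(s,278,219,298,243,'brass'))
print('red',wcent(t,200,202,211,214,'red'),wcent(s,232,274,247,290,'red'))
print('seatL t',wcent(t,193,213,205,225,'brass'),'s',wcent(s,243,275,257,298,'brass'))
print('seatS t',wcent(t,204,190,216,202,'brass'),'s',wcent(s,222,263,234,279,'brass'))
print('dow', wcent(t,205,222,217,234,'dark'),wcent(s,260,271,270,287,'dark'),wcent(s,207,271,217,287,'dark'))
E
```

```text
pinL t (array([294.15953619, 175.83166733]), np.int64(57)) pinS t (array([279.78037161, 226.26631729]), np.int64(50))
pinL s (array([241.56287633, 206.69592404]), np.int64(99)) pinS s (array([286.88620505, 230.39600107]), np.int64(81))
red (array([204.69759207, 207.48796034]), np.int64(28)) (array([238.73295927, 281.03345802]), np.int64(37))
seatL t (array([197.89526185, 218.66832918]), np.int64(24)) s (array([249.40878814, 285.44929093]), np.int64(96))
seatS t (array([209.42611191, 195.60545194]), np.int64(22)) s (array([227.58072572, 269.90201263]), np.int64(73))
dow (array([211., 228.]), np.int64(1)) (array([265.17795918, 278.74530612]), np.int64(33)) (array([212.16848365, 278.89296333]), np.int64(54))
```

```bash
cat > run1.py <<'E'
from fit import *
import pickle
pt=env.read_camera('top');ps=env.read_camera('side')
pickle.dump((pt,ps),open('cams.pkl','wb'))
t=pt['pixels'];s=ps['pixels']
M=lambda i,*a:wcent(i,*a)[0]
def fitpin(mt,ms,h):
    f=lambda q:np.r_[cyl(pt,*q,0,h,7)-mt,cyl(ps,*q,0,h,7)-ms]
    r=least_squares(f,[550,0],diff_step=1e-4);print(r.x.round(1),f(r.x).round(2))
fitpin(M(t,285,168,304,186,'brass'),M(s,233,193,252,222,'brass'),56)
fitpin(M(t,272,219,290,235,'brass'),M(s,278,219,298,243,'brass'),42)
L=[((0,0,50,56,7),t,(200,202,211,214,'red')),((0,0,50,56,7),s,(232,274,247,290,'red')),
((-26,24,50,90,7),t,(193,213,205,225,'brass')),((-26,24,50,90,7),s,(243,275,257,298,'brass')),
((26,-24,50,76,7),t,(204,190,216,202,'brass')),((26,-24,50,76,7),s,(222,263,234,279,'brass')),
((-60,0,50,80,5),s,(260,271,270,287,'dark')),((60,0,50,80,7),s,(207,271,217,287,'dark'))]
def f(q):
    c,sn=np.cos(q[2]),np.sin(q[2]);o=[]
    for (x,y,a,b,r),im,w in L:
        o+=list(cyl(pt if im is t else ps,q[0]+c*x-sn*y,q[1]+sn*x+c*y,a,b,r)-M(im,*w))
    return np.array(o)
r=least_squares(f,[531,199,0.32],diff_step=1e-4,x_scale=[1,1,.01],loss='soft_l1');print(r.x.round(3));print(f(r.x).reshape(-1,2).round(2))
# upper half outline
c,sn=np.cos(r.x[2]),np.sin(r.x[2])
for p,im,nm in((pt,t,'top'),(ps,s,'side')):
    hsv=cv2.cvtColor(im,cv2.COLOR_BGR2HSV)
E
python3 run1.py
```

```text
[621.8   0. ] [-17.7    1.49  -5.48  13.56]
[482.8 -14.6] [ 0.44 -0.27  0.11  0.63]
[5.28546e+02 1.98431e+02 3.40000e-01]
[[-0.07 -0.21]
 [ 0.13  0.59]
 [ 0.22 -0.18]
 [ 0.22  0.41]
 [ 0.12 -0.16]
 [ 0.26  0.45]
 [ 0.13 -0.43]
 [-0.41 -0.54]]
```

```bash
cat > run2.py <<'E'
from fit import *
import pickle
pt,ps=pickle.load(open('cams.pkl','rb'))
t=pt['pixels'];s=ps['pixels']
M=lambda i,*a:wcent(i,*a)[0]
def fitpin(mt,ms,h):
    f=lambda q:np.r_[cyl(pt,q[0],q[1]-500,0,h,7)-mt,cyl(ps,q[0],q[1]-500,0,h,7)-ms]
    r=least_squares(f,[550,480],diff_step=1e-3);print(r.x.round(1)-[0,500],f(r.x).round(2))
fitpin(M(t,285,168,304,186,'brass'),M(s,233,193,252,222,'brass'),56)
fitpin(M(t,272,219,290,235,'brass'),M(s,278,219,298,243,'brass'),42)
# upper half: silhouette IoU-style fit of block+bar hull in both pictures
def boxpts(q,lx,ly,z0,z1):
    c,sn=np.cos(q[2]),np.sin(q[2])
    return [[q[0]+c*x-sn*y,q[1]+sn*x+c*y,z] for x in(-lx,lx) for y in(-ly,ly) for z in(z0,z1)]
def hull(p,pts): return cv2.convexHull(np.array([proj(p,X) for X in pts],np.float32))
def brown(im,x0,y0,x1,y1):
    c=im[y0:y1,x0:x1].astype(float); w=np.clip(140-c[...,1],0,None)*(c[...,2]<170)
    m=(c[...,2]-c[...,0]>20)&(c[...,1]<150); return m
for nm,p,(x0,y0,x1,y1) in(('t',pt,(366,190,396,228)),('s',ps,(280,142,318,166))):
    im=p['pixels'];m=brown(im,x0,y0,x1,y1).astype(np.uint8)
    mm=cv2.moments(m,True);print(nm,m.sum(),mm['m10']/mm['m00']+x0,mm['m01']/mm['m00']+y0, 0.5*np.arctan2(2*mm['mu11'],mm['mu20']-mm['mu02']))
    h=lambda q:cv2.moments(hull(p,boxpts(q,32,12,52,86)))
    def f(q):
        k=h([q[0],q[1]-500,q[2]]);return [k['m10']/k['m00']-mm['m10']/mm['m00']-x0,k['m01']/k['m00']-mm['m01']/mm['m00']-y0]
    r=least_squares(lambda q:f([*q,.34]),[540,210],diff_step=1e-3);print(r.x-[0,500])
    for q in([540,-292,.34],):
        k=h(q);print('area',k['m00'])
img=t.copy()
for q in([540,-292,.34],):
  for b in((75,50,52,52.01),(32,12,86,86.01)):
    cv2.polylines(img,[np.int32(hull(pt,boxpts(q,*b)).round())],True,(0,0,255),1)
cv2.polylines(img,[np.int32(hull(pt,boxpts([528.5,198.4,.34],75,50,50,50.01)).round())],True,(0,0,255),1)
img2=s.copy()
for b in((75,50,52,52.01),(32,12,86,86.01)): cv2.polylines(img2,[np.int32(hull(ps,boxpts([540,-292,.34],*b)).round())],True,(0,0,255),1)
cv2.polylines(img2,[np.int32(hull(ps,boxpts([528.5,198.4,.34],75,50,50,50.01)).round())],True,(0,0,255),1)
def c(i,x0,y0,w,h,k): return cv2.resize(i[y0:y0+h,x0:x0+w],(w*k,h*k),interpolation=cv2.INTER_NEAREST)
cv2.imwrite('pics/d1.png',np.vstack([np.hstack([c(img,155,170,100,75,4),c(img,330,170,100,75,4)]),np.hstack([c(img2,190,255,100,75,4),c(img2,250,130,100,75,4)])]))
E
python3 run2.py
```

```text
[627.8 -51.7] [ 0.36 -0.02 -0.09  0.48]
[482.8 -14.6] [ 0.44 -0.27  0.11  0.63]
t 181 380.6574585635359 208.46408839779005 1.215345828282747
[ 537.94828598 -291.34228684]
area 273.4826362468302
s 322 298.64285714285717 150.55900621118013 -0.22067009705416749
[ 541.23293901 -303.5835231 ]
area 295.8266272894107
```

View pics/d1.png

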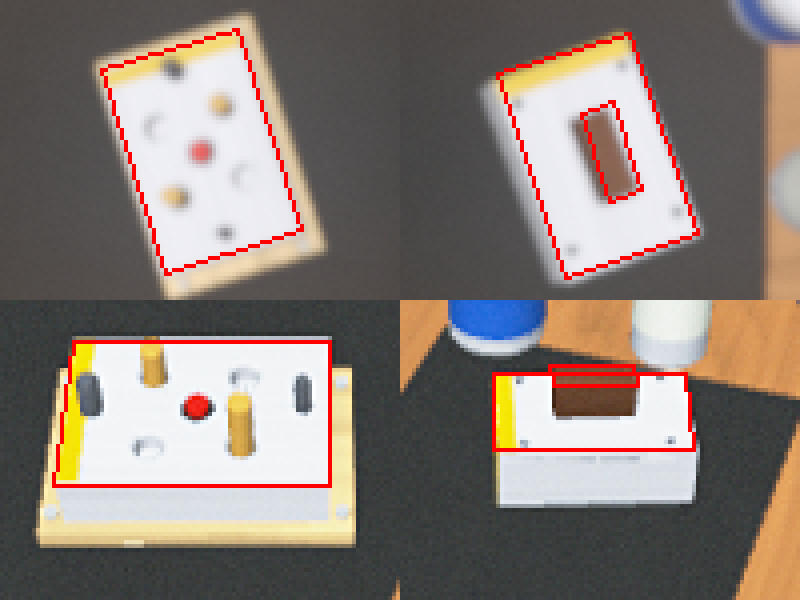

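drive_tool([
  [[1,-1,0],[0,0,0.34]],
  [[1,-1,0],[0,0,0]],
  [[1,-1,0],[0,0,0]],
  [[1,-1,0],[0,0,0]],
  [[1,-1,0],[0,0,0]],
], jaw=-0.1)

```text
t: 1.92
eef_pos: [313.3, -393.2, 214.7]
tcp_rot: [3.141, -0.0, 0.339]
ft_force: [1.0, -0.9, -0.2]
opening: 0.709
```

drive_tool([
  [[1,-1,0.2],[0,0,0]],
  [[1,-1,0.2],[0,0,0]],
  [[1,-1,0.2],[0,0,0]],
  [[1,-1,0.2],[0,0,0]],
  [[1,-1,0.2],[0,0,0]],
])

```text
t: 2.33
eef_pos: [402.4, -207.1, 185.5]
tcp_rot: [3.141, -0.0, 0.339]
ft_force: [1.3, -1.4, -0.7]
opening: 0.455
```

```bash
cat > go.py <<'E'
import sys;from h import *
s=env.state();e=np.array(s['eef_pos']);psi=s['tcp_rot'][2]
print('t',round(s['t'],2),'eef',e.round(1),'rot',np.round(s['tcp_rot'],4),'F',np.round(s['ft_force'],1),'open',round(s['opening'],3))
if len(sys.argv)>3:
    d=np.array(list(map(float,sys.argv[1:4])))-e
    u=np.array([d[0]*np.cos(psi)+d[1]*np.sin(psi),d[0]*np.sin(psi)-d[1]*np.cos(psi),-d[2]])/30
    print('units',u.round(2))
    if len(sys.argv)>4: print('turn z units',(psi-float(sys.argv[4]))/.08)
E
python3 go.py 482.8 -14.6 100 0.34
```

```text
t 2.33 eef [ 402.4 -207.1  185.5] rot [ 3.1409e+00 -4.0000e-04  3.3920e-01] F [ 1.3 -1.4 -0.7] open 0.455
units [ 4.66 -5.16  2.85]
turn z units -0.009658427963984278
```

drive_tool([
  [[0.93,-1,0.55],[0,0,0]],
  [[0.93,-1,0.55],[0,0,0]],
  [[0.93,-1,0.55],[0,0,0]],
  [[0.93,-1,0.55],[0,0,0]],
  [[0.93,-1,0.55],[0,0,0]],
])

```text
t: 2.75
eef_pos: [479.4, -29.7, 107.1]
tcp_rot: [3.141, -0.001, 0.34]
ft_force: [1.1, -0.6, -0.1]
opening: 0.453
```

```bash
python3 go.py 482.8 -14.6 14 0.34
```

```text
t 2.75 eef [479.4 -29.7 107.1] rot [ 3.1411e+00 -6.0000e-04  3.3960e-01] F [ 1.1 -0.6 -0.1] open 0.453
units [ 0.27 -0.44  3.1 ]
turn z units -0.005500182065570208
```

drive_tool([
  [[0.2,-0.35,0.3],[0,0,0]],
  [[0,0,0.9],[0,0,0]],
  [[0,0,0.9],[0,0,0]],
  [[0,0,0.6],[0,0,0]],
  [[0,0,0.2],[0,0,0]],
])

```text
t: 3.17
eef_pos: [480.2, -19.4, 18.5]
tcp_rot: [-3.14, 0.003, 0.34]
ft_force: [0.0, -0.2, 0.1]
opening: 0.449
```

```bash
python3 go.py 482.8 -14.6 13 0.34; python3 -c "
from h import *
snap('side','s1');snap('top','t1')
s=cv2.imread('pics/s1.png')[190:280,240:340];t=cv2.imread('pics/t1.png')[190:280,230:330]
cv2.imwrite('pics/e1.png',cv2.resize(np.hstack([s,t]),None,fx=4,fy=4))"; python3 go.py 482.8 -14.6 13
```

```text
t 3.17 eef [480.2 -19.4  18.5] rot [-3.1402e+00  2.7000e-03  3.4000e-01] F [ 0.  -0.2  0.1] open 0.449
units [ 0.14 -0.12  0.18]
turn z units -0.00039373261701489137
t 3.27 eef [480.7 -19.7  20. ] rot [-3.1408e+00  1.6000e-03  3.3950e-01] F [-0.  -0.3 -0.1] open 0.452
units [ 0.12 -0.14  0.23]
```

View pics/e1.png

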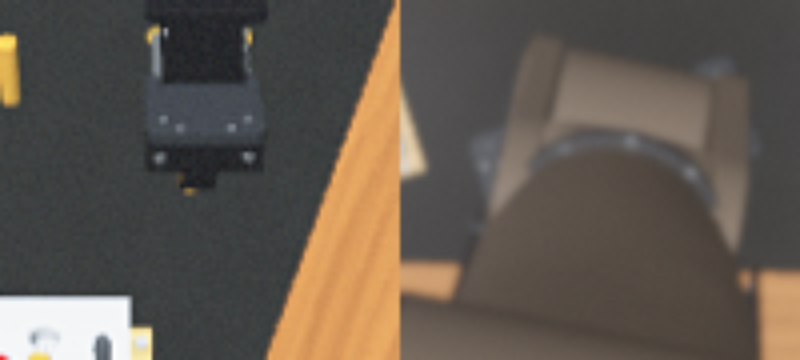

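```bash
python3 -c "
from h import *
print(np.round(env.state()['joints'],3), np.arctan2(-14,482))"
```

```text
[-0.178  0.605  2.078 -0.     0.461  1.053] -0.029037479172645066
```

drive_tool([
  [[0,0,-0.5],[0,0,-1]],
  [[0,0,-0.5],[0,0,-1]],
  [[0,0,0],[0,0,-1]],
  [[0,0,0],[0,0,-1]],
  [[0,0,0],[0,0,-1]],
])

```text
t: 3.68
eef_pos: [481.7, -20.0, 52.5]
tcp_rot: [3.139, -0.002, 0.743]
ft_force: [-0.3, -0.4, -0.1]
opening: 0.446
```

drive_tool([
  [[0,0,0],[0,0,-1]],
  [[0,0,0],[0,0,-1]],
  [[0,0,0],[0,0,-1]],
  [[0,0,0],[0,0,-1]],
  [[0,0,0],[0,0,-1]],
])

```text
t: 4.1
eef_pos: [481.7, -20.0, 52.2]
tcp_rot: [3.139, -0.001, 1.143]
ft_force: [0.3, 0.4, -0.6]
opening: 0.451
```

drive_tool([
  [[0,0,0],[0,0,-1]],
  [[0,0,0],[0,0,-1]],
  [[0,0,0],[0,0,-1]],
  [[0,0,0],[0,0,-1]],
  [[0,0,0],[0,0,-1]],
])

```text
t: 4.52
eef_pos: [481.7, -20.0, 52.2]
tcp_rot: [3.139, 0.0, 1.543]
ft_force: [0.5, -0.3, 0.6]
opening: 0.446
```

drive_tool([
  [[0,0,0],[0,0,-1]],
  [[0,0,0],[0,0,-1]],
  [[0,0,0],[0,0,-1]],
  [[0,0,0],[0,0,-1]],
  [[0,0,0],[0,0,-0.64]],
])

```text
t: 4.93
eef_pos: [481.7, -20.0, 52.2]
tcp_rot: [3.14, 0.001, 1.915]
ft_force: [-0.3, 0.9, -0.0]
opening: 0.455
```

```bash
python3 go.py 482.8 -14.6 15 1.911; python3 -c "
from h import *
snap('side','s2')
s=cv2.imread('pics/s2.png')[180:270,240:340]
cv2.imwrite('pics/e2.png',cv2.resize(s,None,fx=4,fy=4))"
```

```text
t 4.93 eef [481.7 -20.   52.2] rot [3.1396e+00 1.2000e-03 1.9148e+00] F [-0.3  0.9 -0. ] open 0.455
units [0.16 0.1  1.24]
turn z units 0.04764158304034205
```

View pics/e2.png

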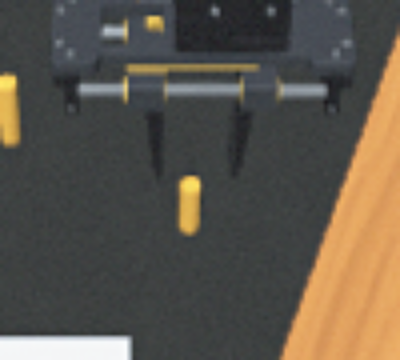

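```bash
python3 -c "
from h import *
p=env.read_camera('side')
print(proj(p,[481.7,-20,52.2]),proj(p,[482.8,-14.6,42]),onz(p,240+190/4,180+180/4,42))"
```

```text
[288.34535344 221.59527864] [287.19890716 225.62902908] [482.76351492 -17.01770041  42.        ]
```

drive_tool([
  [[0.16,0.1,0.3],[0,0,0.05]],
  [[0,0,0.6],[0,0,0]],
  [[0,0,0.3],[0,0,0]],
  [[0,0,0],[0,0,0]],
])

```text
t: 5.37
eef_pos: [481.5, -13.9, 13.1]
tcp_rot: [-3.139, -0.001, 1.906]
ft_force: [-0.4, -0.6, -0.4]
opening: 0.449
```

```bash
python3 go.py 482.8 -14.6 14 1.911; python3 -c "
from h import *
snap('side','s3')
s=cv2.imread('pics/s3.png')[180:270,240:340]
cv2.imwrite('pics/e3.png',cv2.resize(s,None,fx=4,fy=4))"
```

```text
t 5.37 eef [481.5 -13.9  13.1] rot [-3.1393e+00 -1.2000e-03  1.9056e+00] F [-0.4 -0.6 -0.4] open 0.449
units [-0.04  0.03 -0.03]
turn z units -0.06773467269444444
```

View pics/e3.png

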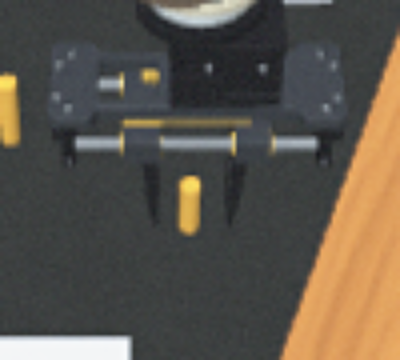

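drive_tool([
  [[0,0,0],[0,0,0]],
  [[0,0,0],[0,0,0]],
  [[0,0,0],[0,0,0]],
  [[0,0,0],[0,0,0]],
  [[0,0,0],[0,0,0]],
], jaw=-1)

```text
t: 5.83
eef_pos: [482.4, -14.2, 14.9]
tcp_rot: [3.141, 0.0, 1.907]
ft_force: [-0.3, -0.4, 1.2]
opening: 0.155
```

drive_tool([
  [[0,0,0],[0,0,0]],
  [[0,0,0],[0,0,0]],
  [[0,0,0],[0,0,0]],
])

```text
t: 6.08
eef_pos: [482.4, -14.2, 14.9]
tcp_rot: [3.141, 0.0, 1.907]
ft_force: [-0.9, 0.3, 6.2]
opening: 0.139
```

drive_tool([
  [[0,0,-0.5],[0,0,0]],
  [[0,0,-1],[0,0,0]],
  [[0,0,-1],[0,0,0]],
  [[0,0,-1],[0,0,0]],
  [[0,0,0],[0,0,0]],
])

```text
t: 6.5
eef_pos: [484.0, -14.4, 124.0]
tcp_rot: [3.136, 0.003, 1.907]
ft_force: [0.5, 0.5, -0.2]
opening: 0.138
```

```bash
python3 -c "
import numpy as np
q=[528.5,198.4,.34];c,s=np.cos(.34),np.sin(.34)
for x,y in((26,24),(-26,-24)): print(q[0]+c*x-s*y,q[1]+s*x+c*y)
from h import *
snap('side','s4')
s=cv2.imread('pics/s4.png')[150:270,220:340]
cv2.imwrite('pics/e4.png',cv2.resize(s,None,fx=4,fy=4))"; python3 go.py 512 167 115 1.911
```

```text
545.0079310923575 229.6967763683415
511.99206890764253 167.10322363165852
t 6.55 eef [483.2 -14.3 121.8] rot [3.1375e+00 2.3000e-03 1.9068e+00] F [-0.2  0.4 -0.4] open 0.137
units [5.39 2.9  0.23]
turn z units -0.051951246035808474
```

View pics/e4.png

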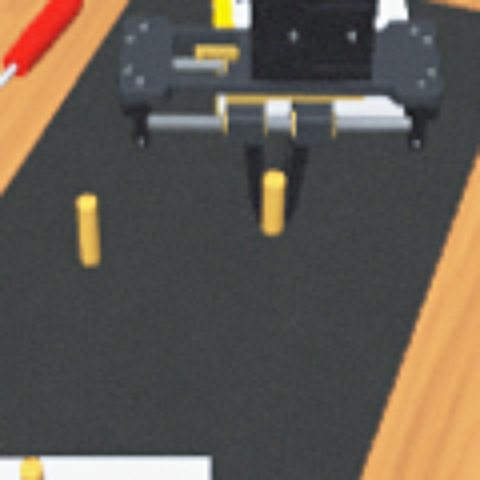

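drive_tool([
  [[1,0.55,0.05],[0,0,-0.05]],
  [[1,0.55,0.05],[0,0,0]],
  [[1,0.6,0.05],[0,0,0]],
  [[1,0.6,0.05],[0,0,0]],
  [[1,0.6,0],[0,0,0]],
])

```text
t: 6.97
eef_pos: [513.8, 157.7, 112.0]
tcp_rot: [-3.139, -0.0, 1.91]
ft_force: [0.1, -0.4, -1.1]
opening: 0.137
```

drive_tool([
  [[0.36,0,0.5],[0,0,0]],
  [[0,0,0.5],[0,0,0]],
  [[0,0,0],[0,0,0]],
  [[0,0,0],[0,0,0]],
])

```text
t: 7.3
eef_pos: [510.0, 166.3, 82.3]
tcp_rot: [-3.138, -0.0, 1.911]
ft_force: [0.2, 0.4, 0.0]
opening: 0.14
```

```bash
python3 go.py 512 167 78 1.911; python3 -c "
from h import *
p=snap('side','s5')
e=env.state()['eef_pos']
print(proj(p,[e[0],e[1],e[2]]),proj(p,[e[0],e[1],e[2]-14.9]))
s=cv2.imread('pics/s5.png')[220:310,190:290]
t=snap('top','t5')['pixels'][160:250,150:250]
cv2.imwrite('pics/e5.png',cv2.resize(np.hstack([s,t]),None,fx=4,fy=4))"
```

```text
t 7.3 eef [510.  166.3  82.3] rot [-3.1384e+00 -3.0000e-04  1.9111e+00] F [0.2 0.4 0. ] open 0.14
units [0.   0.07 0.14]
turn z units 0.0010093840366043327
[251.07498617 264.73280681] [251.31573207 268.81406996]
```

View pics/e5.png

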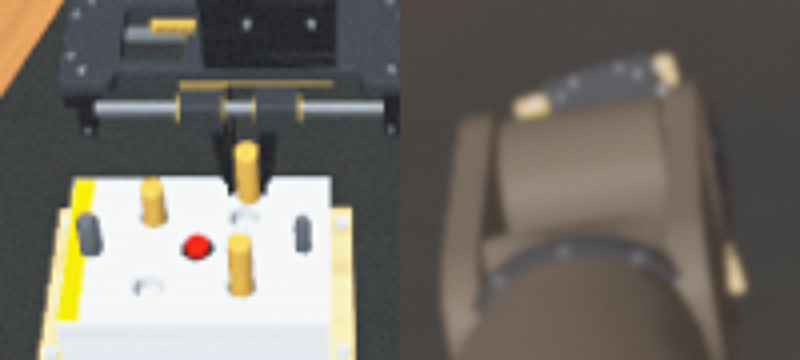

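```bash
cat > held.py <<'E'
import sys
from fit import *
# args: window x0 y0 x1 y1, offset TCP->foot, length, target
x0,y0,x1,y1=map(int,sys.argv[1:5]);off,L,tx,ty=map(float,sys.argv[5:9])
p=env.read_camera('side');e=env.state()['eef_pos'];z=e[2]-off
m,n=wcent(p['pixels'],x0,y0,x1,y1,'brass')
m=m+np.array([.2,.48])
f=lambda q:cyl(p,q[0],q[1],z,z+L,7)-m
r=least_squares(f,[e[0],e[1]],diff_step=1e-3)
d=np.array([tx,ty])-r.x
psi=1.911
print('n',n,'pin',r.x.round(1),'eef',np.round(e,1),'need',d.round(1),'units',(np.array([d[0]*np.cos(psi)+d[1]*np.sin(psi),d[0]*np.sin(psi)-d[1]*np.cos(psi)])/30).round(3))
im=p['pixels'][y0-10:y1+30,x0-20:x1+20]
cv2.imwrite('pics/held.png',cv2.resize(im,None,fx=6,fy=6,interpolation=cv2.INTER_CUBIC))
E
python3 held.py 246 253 257 272 14.9 42 512 167.1
```

```text
n 95 pin [510.8 165. ] eef [511.1 165.9  84. ] need [1.2 2.1] units [0.053 0.062]
```

View pics/held.png

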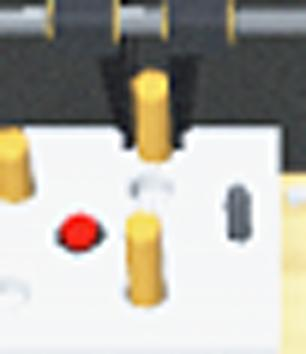

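drive_tool([
  [[0.05,0.06,0.2],[0,0,0]],
  [[0,0,0.2],[0,0,0]],
  [[0,0,0],[0,0,0]],
])

```text
t: 7.7
eef_pos: [511.7, 168.1, 70.7]
tcp_rot: [-3.141, -0.0, 1.91]
ft_force: [-0.5, -0.6, -0.3]
opening: 0.14
```

```bash
python3 held.py 246 257 257 274 14.9 42 512 167.1
```

```text
n 94 pin [511.7 166.8] eef [511.7 168.2  71.1] need [0.3 0.3] units [0.007 0.012]
```

View pics/held.png

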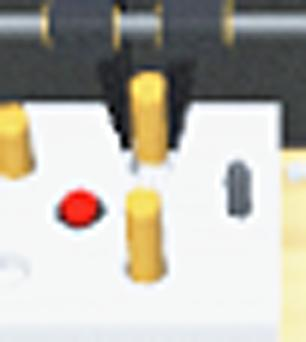

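Aligned within ~0.5 mm: the pin foot is at (150,160) in the crop, over the hole. Lowering slowly.

drive_tool([
  [[0.01,0.01,0.15],[0,0,0]],
  [[0,0,0.15],[0,0,0]],
  [[0,0,0.1],[0,0,0]],
  [[0,0,0],[0,0,0]],
])

```text
t: 8.08
eef_pos: [512.7, 168.1, 59.1]
tcp_rot: [3.141, 0.001, 1.911]
ft_force: [3.8, -6.6, -4.4]
opening: 0.139
```

```bash
python3 held.py 246 259 257 274 14.9 42 512 167.1;python3 go.py
```

```text
n 77 pin [514.4 162.9] eef [512.7 168.   59.1] need [-2.4  4.2] units [ 0.158 -0.03 ]
t 8.13 eef [512.7 168.   59.1] rot [3.1412e+00 1.2000e-03 1.9111e+00] F [ 3.9 -6.3 -4.5] open 0.14
```

View pics/held.png

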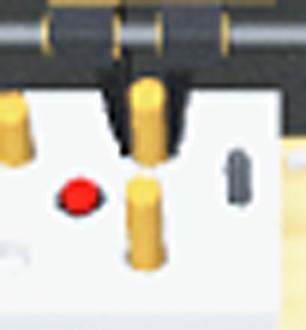

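drive_tool([
  [[-0.04,0,0.0],[0,0,0]],
  [[0,0,0],[0,0,0]],
])

```text
t: 8.3
eef_pos: [512.6, 167.4, 59.3]
tcp_rot: [-3.141, 0.0, 1.911]
ft_force: [0.1, -1.6, -1.4]
opening: 0.143
```

drive_tool([
  [[-0.01,0,0.12],[0,0,0]],
  [[0,0,0.1],[0,0,0]],
  [[0,0,0],[0,0,0]],
])

```text
t: 8.55
eef_pos: [512.6, 167.4, 52.4]
tcp_rot: [-3.141, 0.0, 1.911]
ft_force: [1.4, -1.1, -1.2]
opening: 0.143
```

drive_tool([
  [[0,0,0],[0,0,0]],
  [[0,0,0],[0,0,0]],
  [[0,0,0],[0,0,0]],
  [[0,0,0],[0,0,0]],
], jaw=-0.4)

```text
t: 8.88
eef_pos: [512.6, 167.5, 53.1]
tcp_rot: [3.142, 0.0, 1.911]
ft_force: [0.8, -0.1, -0.3]
opening: 0.293
```

drive_tool([
  [[0,0,-0.5],[0,0,0]],
  [[0,0,-1],[0,0,0]],
  [[0,0,-1],[0,0,0]],
  [[0,0,0],[0,0,0]],
])

```text
t: 9.22
eef_pos: [514.5, 167.9, 132.7]
tcp_rot: [3.135, 0.001, 1.911]
ft_force: [0.8, 0.9, 1.4]
opening: 0.3
```

```bash
python3 -c "
from h import *
p=snap('side','s6')
s=p['pixels'][240:330,190:290]
cv2.imwrite('pics/e6.png',cv2.resize(s,None,fx=6,fy=6,interpolation=cv2.INTER_CUBIC))
for n,X in (('top',[512,167.1,76]),('foot',[512,167.1,50])):print(n,(proj(p,X)-[190,240])*6)"; python3 go.py 627.8 -51.7 120
```

```text
top [362.4873218  161.13328722]
foot [365.05104436 203.06160795]
t 9.27 eef [513.8 167.7 130.5] rot [3.1366e+00 8.0000e-04 1.9110e+00] F [ 0.3  0.4 -1.3] open 0.299
units [-8.16  1.14  0.35]
```

View pics/e6.png

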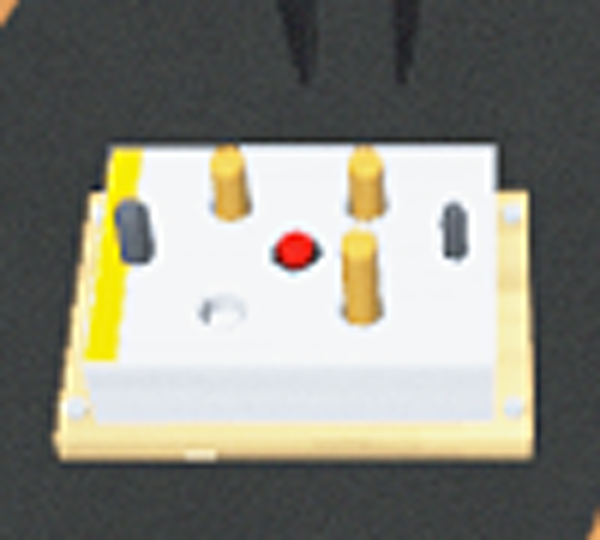

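drive_tool([
  [[-1,0.1,0],[0,0,0]],
  [[-1,0.15,0],[0,0,0]],
  [[-1,0.15,0],[0,0,0]],
  [[-1,0.15,0],[0,0,0]],
  [[-1,0.15,0],[0,0,0]],
], jaw=-0.1)

```text
t: 9.68
eef_pos: [582.6, 31.7, 127.1]
tcp_rot: [-3.14, -0.0, 1.911]
ft_force: [0.4, -0.7, -0.2]
opening: 0.444
```

drive_tool([
  [[-1,0.14,0.15],[0,0,0]],
  [[-1,0.15,0.2],[0,0,0]],
  [[-1,0.15,0.2],[0,0,0]],
  [[-0.16,0,0.2],[0,0,0]],
  [[0,0,0],[0,0,0]],
])

```text
t: 10.1
eef_pos: [626.0, -53.4, 103.1]
tcp_rot: [-3.139, -0.001, 1.908]
ft_force: [-0.3, 0.3, -0.7]
opening: 0.447
```

```bash
python3 go.py 627.8 -51.7 25 1.911
```

```text
t 10.1 eef [626.  -53.4 103.1] rot [-3.1390e+00 -1.4000e-03  1.9084e+00] F [-0.3  0.3 -0.7] open 0.447
units [0.03 0.08 2.6 ]
turn z units -0.0323017993883401
```

drive_tool([
  [[0.03,0.05,0.8],[0,0,-0.03]],
  [[0,0,0.9],[0,0,0]],
  [[0,0,0.6],[0,0,0]],
  [[0,0,0.2],[0,0,0]],
  [[0,0,0.06],[0,0,0]],
])

```text
t: 10.52
eef_pos: [626.6, -49.5, 27.5]
tcp_rot: [-3.139, -0.001, 1.914]
ft_force: [-0.3, 0.1, -0.0]
opening: 0.449
```

```bash
python3 go.py 627.8 -51.7 25 1.911;python3 -c "
from h import *
p=snap('side','s7')
s=p['pixels'][170:250,190:290]
cv2.imwrite('pics/e7.png',cv2.resize(s,None,fx=5,fy=5,interpolation=cv2.INTER_CUBIC))"
```

```text
t 10.52 eef [626.6 -49.5  27.5] rot [-3.1393e+00 -1.4000e-03  1.9141e+00] F [-0.3  0.1 -0. ] open 0.449
units [-0.08  0.01  0.08]
turn z units 0.03860515390942121
```

View pics/e7.png

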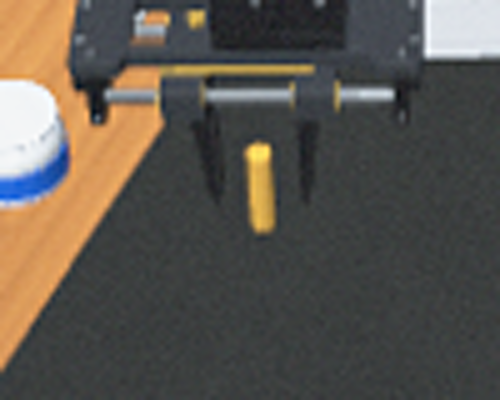

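drive_tool([
  [[-0.07,0,0.1],[0,0,0]],
  [[0,0,0],[0,0,0]],
  [[0,0,0],[0,0,0]],
  [[0,0,0],[0,0,0]],
  [[0,0,0],[0,0,0]],
], jaw=-1)

```text
t: 10.98
eef_pos: [628.6, -52.7, 26.3]
tcp_rot: [3.141, 0.001, 1.913]
ft_force: [0.3, 0.7, -0.4]
opening: 0.16
```

drive_tool([
  [[0,0,0],[0,0,0]],
  [[0,0,0],[0,0,0]],
  [[0,0,0],[0,0,0]],
  [[0,0,0],[0,0,0]],
])

```text
t: 11.32
eef_pos: [628.6, -52.7, 26.2]
tcp_rot: [3.141, 0.0, 1.913]
ft_force: [-0.1, 0.6, 6.5]
opening: 0.138
```

drive_tool([
  [[0,0,-0.5],[0,0,0]],
  [[0,0,-1],[0,0,0]],
  [[0,0,-1],[0,0,0]],
  [[0,0,-0.8],[0,0,0]],
  [[0,0,0],[0,0,0]],
])

```text
t: 11.73
eef_pos: [630.1, -52.9, 129.3]
tcp_rot: [3.136, 0.003, 1.913]
ft_force: [0.9, 0.6, -0.1]
opening: 0.14
```

```bash
python3 go.py 545.5 229.7 120 1.911
```

```text
t 11.73 eef [630.1 -52.9 129.3] rot [3.136  0.0034 1.9132] F [ 0.9  0.6 -0.1] open 0.14
units [9.82 0.51 0.31]
turn z units 0.027896515731939964
```

drive_tool([
  [[1,0.05,0],[0,0,0.03]],
  [[1,0.05,0],[0,0,0]],
  [[1,0.05,0],[0,0,0]],
  [[1,0.05,0],[0,0,0]],
  [[1,0.05,0],[0,0,0]],
])

```text
t: 12.15
eef_pos: [584.3, 92.4, 123.8]
tcp_rot: [-3.14, -0.0, 1.91]
ft_force: [0.9, 1.5, -0.6]
opening: 0.141
```

drive_tool([
  [[1,0.05,0],[0,0,0]],
  [[1,0.05,0],[0,0,0]],
  [[1,0.05,0],[0,0,0]],
  [[1,0.05,0.1],[0,0,0]],
  [[0.7,0.05,0.1],[0,0,0]],
])

```text
t: 12.57
eef_pos: [544.1, 228.7, 117.9]
tcp_rot: [-3.141, -0.0, 1.912]
ft_force: [0.7, 0.4, -1.0]
opening: 0.135
```

drive_tool([
  [[0.1,0,0.3],[0,0,0]],
  [[0,0,0.2],[0,0,0]],
  [[0,0,0],[0,0,0]],
  [[0,0,0],[0,0,0]],
])

```text
t: 12.9
eef_pos: [544.4, 228.4, 102.9]
tcp_rot: [-3.14, 0.0, 1.91]
ft_force: [-0.4, 0.7, -0.2]
opening: 0.138
```

```bash
python3 go.py 545 229.7 90 1.911; python3 -c "
from h import *
p=snap('side','s8')
s=p['pixels'][220:320,180:290]
cv2.imwrite('pics/e8.png',cv2.resize(s,None,fx=5,fy=5,interpolation=cv2.INTER_CUBIC))"
```

```text
t 12.9 eef [544.4 228.4 102.9] rot [-3.1400e+00  1.0000e-04  1.9098e+00] F [-0.4  0.7 -0.2] open 0.138
units [0.04 0.03 0.43]
turn z units -0.014914386923484124
```

View pics/e8.png

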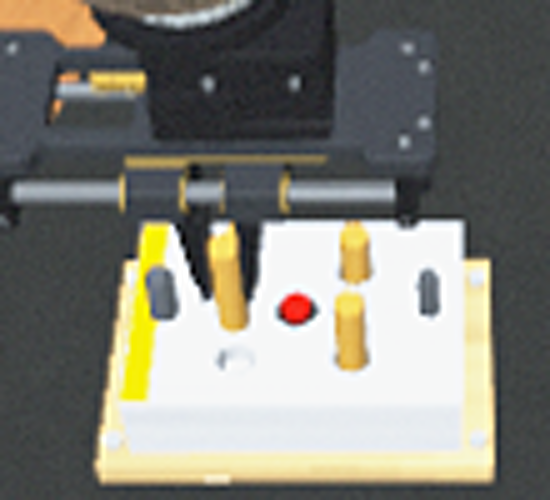

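drive_tool([
  [[0.04,0.03,0.3],[0,0,0]],
  [[0,0,0.25],[0,0,0]],
  [[0,0,0],[0,0,0]],
  [[0,0,0],[0,0,0]],
])

```text
t: 13.28
eef_pos: [544.6, 230.6, 86.5]
tcp_rot: [-3.14, 0.0, 1.91]
ft_force: [-0.1, -0.2, -0.1]
opening: 0.141
```

```bash
python3 held.py 219 268 234 293 26.2 56 545 229.7
```

```text
n 129 pin [544.1 231.6] eef [544.9 230.7  86.9] need [ 0.9 -1.9] units [-0.07   0.009]
```

View pics/held.png

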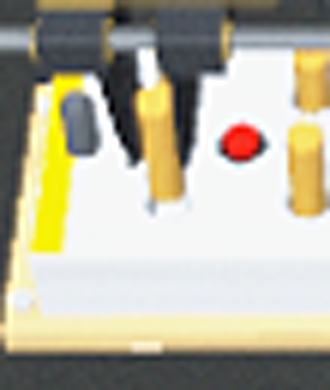

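```bash
python3 -c "
from h import *
import pickle
pt,p=pickle.load(open('cams.pkl','rb'))
o=np.array([219-20,268-10])
for X in([544.5,231,60.7],[544.5,231,116.7],[545,229.7,50]):print((proj(p,X)-o+.5)*6)
"
```

```text
[166.41255069 188.83928312]
[153.80480042  95.98799724]
[168.89817638 202.52767333]
```

drive_tool([
  [[-0.09,0.01,0.1],[0,0,0]],
  [[0,0,0.2],[0,0,0]],
  [[0,0,0.15],[0,0,0]],
  [[0,0,0],[0,0,0]],
])

```text
t: 13.67
eef_pos: [545.9, 228.2, 72.7]
tcp_rot: [-3.141, 0.0, 1.911]
ft_force: [1.4, -1.2, -1.8]
opening: 0.14
```

drive_tool([
  [[-0.02,0.02,0.15],[0,0,0]],
  [[0,0,0.15],[0,0,0]],
  [[0,0,0],[0,0,0]],
])

```text
t: 13.92
eef_pos: [546.4, 228.1, 63.8]
tcp_rot: [-3.14, -0.0, 1.911]
ft_force: [-0.7, -0.7, -1.7]
opening: 0.137
```

Going in freely (foot ≈ 3.5 mm above the floor). A little further, then release.

drive_tool([
  [[0,0,0.07],[0,0,0]],
  [[0,0,0],[0,0,0]],
])

```text
t: 14.08
eef_pos: [546.6, 228.2, 62.3]
tcp_rot: [-3.141, 0.0, 1.911]
ft_force: [1.0, 0.0, -0.2]
opening: 0.139
```

drive_tool([
  [[0,0,0],[0,0,0]],
  [[0,0,0],[0,0,0]],
  [[0,0,0],[0,0,0]],
  [[0,0,0],[0,0,0]],
], jaw=-0.4)

```text
t: 14.42
eef_pos: [546.9, 228.2, 62.8]
tcp_rot: [3.141, 0.0, 1.911]
ft_force: [0.2, 0.2, -0.0]
opening: 0.292
```

drive_tool([
  [[0,0,-0.4],[0,0,0]],
  [[0,0,-1],[0,0,0]],
  [[0,0,-1],[0,0,0]],
  [[0,0,-0.8],[0,0,0]],
  [[0,0,0],[0,0,0]],
])

```text
t: 14.83
eef_pos: [548.6, 228.8, 164.3]
tcp_rot: [3.134, 0.0, 1.911]
ft_force: [0.7, 0.0, -0.2]
opening: 0.302
```

```bash
python3 -c "
from h import *
p=snap('side','s9')
s=p['pixels'][230:330,180:290]
cv2.imwrite('pics/e9.png',cv2.resize(s,None,fx=5,fy=5,interpolation=cv2.INTER_CUBIC))"; python3 go.py 539 -292 200 .34
```

```text
t 14.88 eef [547.8 228.5 161.9] rot [3.1363e+00 4.0000e-04 1.9109e+00] F [ 1.  -0.5 -1.1] open 0.3
units [-16.26  -6.06  -1.27]
turn z units 19.63583021028876
```

View pics/e9.png

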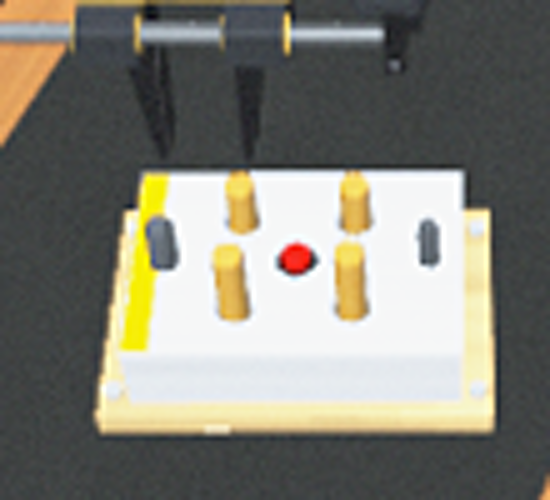

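drive_tool([
  [[0,0,-0.2],[0,0,1]],
  [[0,0,-0.2],[0,0,1]],
  [[0,0,-0.2],[0,0,1]],
  [[0,0,-0.2],[0,0,1]],
  [[0,0,0],[0,0,1]],
], jaw=0)

```text
t: 15.3
eef_pos: [546.8, 228.2, 183.2]
tcp_rot: [3.141, -0.0, 1.507]
ft_force: [-0.2, 0.0, -0.0]
opening: 0.494
```

drive_tool([
  [[0,0,0],[0,0,1]],
  [[0,0,0],[0,0,1]],
  [[0,0,0],[0,0,1]],
  [[0,0,0],[0,0,1]],
  [[0,0,0],[0,0,1]],
])

```text
t: 15.72
eef_pos: [546.4, 228.0, 182.0]
tcp_rot: [-3.141, 0.001, 1.107]
ft_force: [0.7, -0.1, -0.3]
opening: 0.5
```

drive_tool([
  [[0,0,0],[0,0,1]],
  [[0,0,0],[0,0,1]],
  [[0,0,0],[0,0,1]],
  [[0,0,0],[0,0,1]],
  [[0,0,0],[0,0,1]],
])

```text
t: 16.13
eef_pos: [546.4, 228.0, 182.0]
tcp_rot: [-3.141, 0.001, 0.707]
ft_force: [0.3, 0.4, -1.0]
opening: 0.503
```

drive_tool([
  [[0,0,0],[0,0,1]],
  [[0,0,0],[0,0,1]],
  [[0,0,0],[0,0,1]],
  [[0,0,0],[0,0,1]],
  [[0,0,0],[0,0,0.64]],
])

```text
t: 16.55
eef_pos: [546.4, 228.0, 182.0]
tcp_rot: [3.142, 0.001, 0.335]
ft_force: [0.6, 0.4, 0.1]
opening: 0.503
```

```bash
python3 go.py 539 -292 170 .34
```

```text
t 16.55 eef [546.4 228.  182. ] rot [3.1416e+00 1.3000e-03 3.3530e-01] F [0.6 0.4 0.1] open 0.503
units [-5.94 16.29  0.4 ]
turn z units -0.05936763327435354
```

drive_tool([
  [[-0.36,1,0],[0,0,0]],
  [[-0.36,1,0],[0,0,0]],
  [[-0.36,1,0],[0,0,0]],
  [[-0.36,1,0],[0,0,0]],
  [[-0.36,1,0],[0,0,0]],
])

```text
t: 16.97
eef_pos: [545.2, 67.4, 182.2]
tcp_rot: [-3.141, 0.001, 0.34]
ft_force: [0.3, -0.2, 0.0]
opening: 0.502
```

drive_tool([
  [[-0.36,1,0],[0,0,0]],
  [[-0.36,1,0],[0,0,0]],
  [[-0.36,1,0],[0,0,0]],
  [[-0.36,1,0],[0,0,0]],
  [[-0.36,1,0],[0,0,0]],
])

```text
t: 17.38
eef_pos: [544.2, -92.2, 182.2]
tcp_rot: [-3.141, 0.001, 0.34]
ft_force: [0.7, 0.7, -0.4]
opening: 0.5
```

```bash
cat > lid.py <<'E'
from fit import *
import pickle
pt,ps=pickle.load(open('cams.pkl','rb'))
from run2 import boxpts,hull
# silhouettes: bright (not black mat) region around block; lid (bench, z 0..52)+bar and lower block top
def sil(p,box):
    x0,y0,x1,y1=box;g=cv2.cvtColor(p['pixels'],cv2.COLOR_BGR2GRAY).astype(float)
    m=np.zeros_like(g);m[y0:y1,x0:x1]=g[y0:y1,x0:x1];return m
def render(p,q,parts,K=8):
    img=np.zeros((420*1,560*1),np.float32)
    big=np.zeros((420*4,560*4),np.uint8)
    for b,v in parts:
        h=hull(p,boxpts(q,*b)).reshape(-1,2)
        cv2.fillConvexPoly(big,np.int32(((h+.5)*4*16)),v,shift=4)
    return cv2.GaussianBlur(cv2.resize(big,(560,420),interpolation=cv2.INTER_AREA).astype(np.float32),(0,0),.7)
res={}
from scipy.optimize import minimize
for nm,p,box in(('t',pt,(340,172,412,246)),('s',ps,(268,140,330,186))):
    x0,y0,x1,y1=box;im=p['pixels'][y0:y1,x0:x1].astype(float)
    hsv=cv2.cvtColor(p['pixels'],cv2.COLOR_BGR2HSV)[y0:y1,x0:x1]
    obs=(im.max(2)).astype(float)
    obs=np.clip((obs-60)/(230-60),0,1)
    cv2.imwrite(f'pics/obs_{nm}.png',cv2.resize((obs*255).astype(np.uint8),None,fx=6,fy=6))
    def cost(q):
        r=render(p,q,[((75,50,0,52),255),((32,12,52,86),60)])[y0:y1,x0:x1]/255
        return float(((r-obs)**2).sum())
    best=min(((cost([x,y,a]),x,y,a) for x in np.arange(534,547,2) for y in np.arange(-298,-285,2) for a in(.30,.32,.34,.36,.38,.4)))
    r=minimize(cost,best[1:],method='Nelder-Mead',options=dict(initial_simplex=[[best[1],best[2],best[3]],[best[1]+2,best[2],best[3]],[best[1],best[2]+2,best[3]],[best[1],best[2],best[3]+.03]]))
    print(nm,best,r.x.round(3),r.fun)
E
python3 lid.py; python3 go.py 539 -292 170 .34
```

```text
[627.8 -51.7] [ 0.36 -0.02 -0.09  0.48]
[482.8 -14.6] [ 0.44 -0.27  0.11  0.63]
t 181 380.6574585635359 208.46408839779005 1.215345828282747
[ 537.94828598 -291.34228684]
area 273.4826362468302
s 322 298.64285714285717 150.55900621118013 -0.22067009705416749
[ 541.23293901 -303.5835231 ]
area 295.8266272894107
t (106.09813724921838, np.int64(538), np.int64(-292), 0.38) [ 5.38543e+02 -2.91687e+02  3.72000e-01] 103.29351712908993
s (265.087793809977, np.int64(540), np.int64(-294), 0.38) [ 5.40644e+02 -2.95112e+02  3.83000e-01] 263.33990052439157
t 17.38 eef [544.2 -92.2 182.2] rot [-3.141e+00  9.000e-04  3.396e-01] F [ 0.7  0.7 -0.4] open 0.5
units [-2.38  6.22  0.41]
turn z units -0.005403070761938328
```

```bash
cat > low.py <<'E'
import re
src=open('lid.py').read()
src=src.replace("(('t',pt,(340,172,412,246)),('s',ps,(268,140,330,186)))","(('t',pt,(170,168,246,252)),('s',ps,(190,255,290,325)))")
src=src.replace("[((75,50,0,52),255),((32,12,52,86),60)]","[((89,58,0,12),255),((75,50,12,50),255)]")
src=src.replace("np.arange(534,547,2)","np.arange(522,537,2)").replace("np.arange(-298,-285,2)","np.arange(192,206,2)")
exec(src)
E
python3 low.py | tail -2
```

```text
t (110.49417673622864, np.int64(528), np.int64(198), 0.34) [5.27840e+02 1.98807e+02 3.39000e-01] 106.46494634243439
s (77.01814902486905, np.int64(530), np.int64(196), 0.34) [5.30217e+02 1.95656e+02 3.44000e-01] 73.61963232512196
```

drive_tool([
  [[-0.35,1,0],[0,0,-0.44]],
  [[-0.36,1,0],[0,0,0]],
  [[-0.36,1,0],[0,0,0]],
  [[-0.36,1,0],[0,0,0]],
  [[-0.36,1,0],[0,0,0]],
])

```text
t: 17.8
eef_pos: [548.1, -251.4, 182.1]
tcp_rot: [-3.141, 0.001, 0.375]
ft_force: [0.4, 0.3, 0.1]
opening: 0.498
```

```bash
python3 go.py 538.7 -292.5 100 .375
```

```text
t 17.8 eef [ 548.1 -251.4  182.1] rot [-3.1407e+00  8.0000e-04  3.7460e-01] F [0.4 0.3 0.1] open 0.498
units [-0.79  1.16  2.74]
turn z units -0.004478940780897056
```

drive_tool([
  [[-0.4,0.6,0.5],[0,0,0]],
  [[-0.38,0.56,0.9],[0,0,0]],
  [[0,0,0.9],[0,0,0]],
  [[0,0,0],[0,0,0]],
  [[0,0,0],[0,0,0]],
])

```text
t: 18.22
eef_pos: [538.9, -290.5, 112.7]
tcp_rot: [-3.139, 0.002, 0.374]
ft_force: [-0.3, 1.1, 0.4]
opening: 0.499
```

```bash
python3 go.py 538.7 -292.5 57 .375; python3 -c "
from h import *
p=snap('side','s10')
s=p['pixels'][100:200,240:350]
cv2.imwrite('pics/e10.png',cv2.resize(s,None,fx=5,fy=5,interpolation=cv2.INTER_CUBIC))"
```

```text
t 18.22 eef [ 538.9 -290.5  112.7] rot [-3.1387e+00  1.9000e-03  3.7440e-01] F [-0.3  1.1  0.4] open 0.499
units [-0.03  0.06  1.86]
turn z units -0.008113980978216584
```

View pics/e10.png

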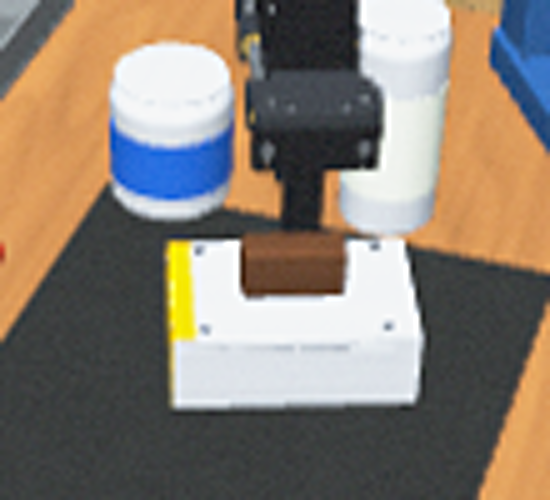

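```bash
python3 -c "
from h import *
p=env.read_camera('side')
for n in('lacquer_can','paint_tin','screwdriver'):
  print(n,[(round(d['score'],2),np.round(d['point'])) for d in env.tip_of(n,p)[:2]])"
```

```text
lacquer_can [(0.77, array([ 524., -465.,    3.]))]
paint_tin [(0.86, array([ 669., -439.,    1.]))]
screwdriver [(0.74, array([ 759., -213.,    2.])), (0.6, array([548., 231.,  35.]))]
```

drive_tool([
  [[-0.03,0.05,0.7],[0,0,0]],
  [[0,0,0.7],[0,0,0]],
  [[0,0,0.3],[0,0,0]],
  [[0,0,0.1],[0,0,0]],
  [[0,0,0],[0,0,0]],
])

```text
t: 18.88
eef_pos: [539.5, -292.4, 59.8]
tcp_rot: [-3.141, 0.0, 0.375]
ft_force: [-0.0, 0.0, -1.1]
opening: 0.502
```

drive_tool([
  [[0,0,0],[0,0,0]],
  [[0,0,0],[0,0,0]],
  [[0,0,0],[0,0,0]],
  [[0,0,0],[0,0,0]],
], jaw=-1)

```text
t: 19.22
eef_pos: [539.5, -292.6, 60.4]
tcp_rot: [3.141, -0.0, 0.375]
ft_force: [-0.9, 3.9, 2.0]
opening: 0.273
```

drive_tool([
  [[0,0,0],[0,0,0]],
  [[0,0,0],[0,0,0]],
  [[0,0,0],[0,0,0]],
  [[0,0,0],[0,0,0]],
])

```text
t: 19.55
eef_pos: [539.4, -292.5, 60.3]
tcp_rot: [3.141, -0.0, 0.375]
ft_force: [-1.1, 3.7, 5.9]
opening: 0.254
```

```bash
python3 go.py 538.7 -292.5 57 .375
```

```text
t 19.55 eef [ 539.4 -292.5   60.3] rot [ 3.1414e+00 -2.0000e-04  3.7480e-01] F [-1.1  3.7  5.9] open 0.254
units [-0.02 -0.01  0.11]
turn z units -0.002229574741591245
```

drive_tool([
  [[0,0,-0.3],[0,0,0]],
  [[0,0,-0.7],[0,0,0]],
  [[0,0,-0.9],[0,0,0]],
  [[0,0,-0.9],[0,0,0]],
  [[0,0,-0.9],[0,0,0]],
])

```text
t: 19.97
eef_pos: [539.0, -292.5, 172.0]
tcp_rot: [-3.141, 0.001, 0.375]
ft_force: [0.2, -0.9, -3.5]
opening: 0.251
```

drive_tool([
  [[0,0,-0.4],[0,0,0]],
  [[0,0,0],[0,0,0]],
])

```text
t: 20.13
eef_pos: [540.2, -293.3, 186.0]
tcp_rot: [3.137, -0.003, 0.375]
ft_force: [-0.1, -0.9, -3.7]
opening: 0.253
```

```bash
python3 go.py 529.5 197.6 180 .341; python3 -c "
from h import *
p=snap('side','s11')
s=p['pixels'][80:200,230:350]
cv2.imwrite('pics/e11.png',cv2.resize(s,None,fx=5,fy=5,interpolation=cv2.INTER_CUBIC))"
```

```text
t 20.13 eef [ 540.2 -293.3  186. ] rot [ 3.1373e+00 -2.7000e-03  3.7490e-01] F [-0.1 -0.9 -3.7] open 0.253
units [  5.66 -15.36   0.2 ]
turn z units 0.4231318899913343
```

View pics/e11.png

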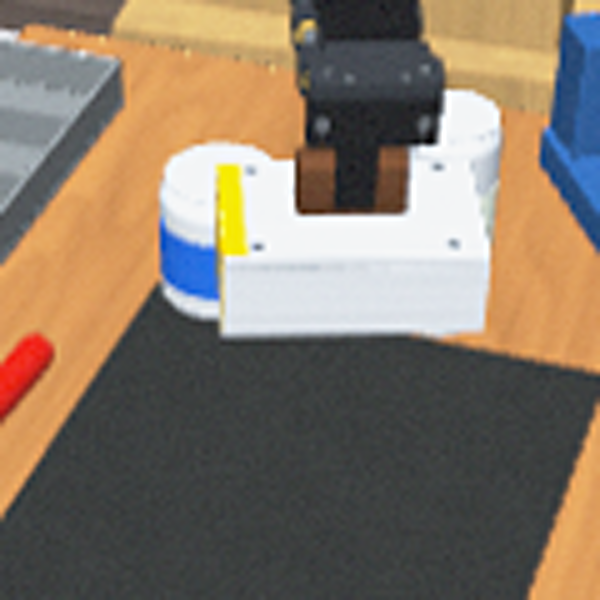

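drive_tool([
  [[0.3,-0.5,0],[0,0,0.21]],
  [[0.33,-0.9,0],[0,0,0.21]],
  [[0.36,-1,0],[0,0,0]],
  [[0.36,-1,0],[0,0,0]],
  [[0.36,-1,0],[0,0,0]],
])

```text
t: 20.6
eef_pos: [541.5, -149.5, 180.9]
tcp_rot: [-3.14, 0.002, 0.341]
ft_force: [1.2, -0.2, -3.0]
opening: 0.251
```

drive_tool([
  [[0.36,-1,0],[0,0,0]],
  [[0.36,-1,0],[0,0,0]],
  [[0.36,-1,0],[0,0,0]],
  [[0.36,-1,0],[0,0,0]],
  [[0.36,-1,0],[0,0,0]],
])

```text
t: 21.02
eef_pos: [542.2, 10.0, 181.1]
tcp_rot: [-3.141, 0.002, 0.341]
ft_force: [-0.1, 0.6, -3.2]
opening: 0.253
```

```bash
python3 go.py 529.5 197.6 180 .341
```

```text
t 21.02 eef [542.2  10.  181.1] rot [-3.1406e+00  2.4000e-03  3.4100e-01] F [-0.1  0.6 -3.2] open 0.253
units [ 1.69 -6.04  0.04]
turn z units 3.833123290927776e-05
```

drive_tool([
  [[0.3,-1,0],[0,0,0]],
  [[0.3,-1,0],[0,0,0]],
  [[0.3,-1,0],[0,0,0]],
  [[0.3,-1,0],[0,0,0]],
  [[0.3,-1,0],[0,0,0]],
])

```text
t: 21.43
eef_pos: [534.4, 166.2, 181.0]
tcp_rot: [-3.141, 0.003, 0.341]
ft_force: [1.0, 0.0, -4.2]
opening: 0.248
```

drive_tool([
  [[0.19,-0.7,0.1],[0,0,0]],
  [[0,-0.3,0.1],[0,0,0]],
  [[0,0,0.1],[0,0,0]],
  [[0,0,0],[0,0,0]],
])

```text
t: 21.77
eef_pos: [529.9, 194.6, 172.0]
tcp_rot: [3.142, 0.003, 0.342]
ft_force: [1.2, -0.4, -4.7]
opening: 0.251
```

```bash
python3 go.py 529.5 197.6 160 .341; python3 -c "
from h import *
p=snap('side','s12')
t=snap('top','t12')
s=p['pixels'][200:330,170:300]
cv2.imwrite('pics/e12.png',cv2.resize(np.hstack([s,t['pixels'][150:280,140:270]]),None,fx=3,fy=3,interpolation=cv2.INTER_CUBIC))"; python3 go.py 529.5 197.6 160 .341
```

```text
t 21.77 eef [529.9 194.6 172. ] rot [3.1415e+00 2.8000e-03 3.4200e-01] F [ 1.2 -0.4 -4.7] open 0.251
units [ 0.02 -0.1   0.4 ]
turn z units 0.013039373557015982
t 21.87 eef [530.7 193.9 173. ] rot [3.1414e+00 1.3000e-03 3.4030e-01] F [-0.4 -0.5 -3.5] open 0.252
units [ 0.01 -0.13  0.43]
turn z units -0.008766584266165639
```

View pics/e12.png

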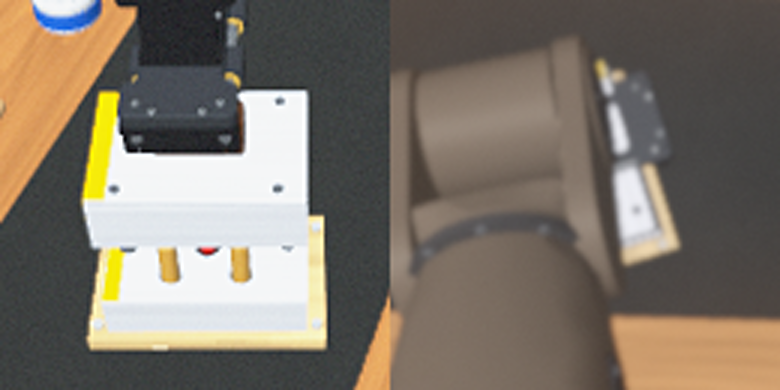

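drive_tool([
  [[0,-0.13,0.3],[0,0,0]],
  [[0,0,0.1],[0,0,0]],
  [[0,0,0],[0,0,0]],
  [[0,0,0],[0,0,0]],
])

```text
t: 22.2
eef_pos: [529.4, 198.3, 161.3]
tcp_rot: [3.142, 0.001, 0.341]
ft_force: [1.2, 0.8, -3.8]
opening: 0.25
```

```bash
cat > ov.py <<'E'
from h import *
import sys
lx,ly,yaw=map(float,sys.argv[1:4]) # lower pose
p=env.read_camera('side');e=np.array(env.state()['eef_pos']);print(e.round(1))
k=8
def L(img,q,segs,col):
    c,s=np.cos(q[3]),np.sin(q[3])
    for a,b in segs:
        P=[((proj(p,[q[0]+c*X[0]-s*X[1],q[1]+s*X[0]+c*X[1],q[2]+X[2]])+.5-o)*k) for X in(a,b)]
        cv2.line(img,tuple(np.int32(P[0]*16)),tuple(np.int32(P[1]*16)),col,1,cv2.LINE_AA,4)
x0,y0,x1,y1=map(int,sys.argv[4:8]);o=np.array([x0,y0])
im=cv2.resize(p['pixels'][y0:y1,x0:x1],None,fx=k,fy=k,interpolation=cv2.INTER_CUBIC)
A=(75,50)
seg=lambda z0,z1:[((-75,50,z0),(75,50,z0)),((-75,50,z1),(75,50,z1)),((75,50,z0),(75,50,z1)),((-75,50,z0),(-75,50,z1)),((75,50,z1),(75,-50,z1)),((-75,50,z1),(-75,-50,z1))]
L(im,(e[0],e[1],e[2]-60.3,yaw),seg(0,52),(0,0,255))
L(im,(lx,ly,0,yaw),seg(12,50),(0,160,0))
cv2.imwrite('pics/'+sys.argv[8]+'.png',im)
E
python3 ov.py 529.5 197.6 .341 195 240 290 315 o1
```

```text
[529.5 198.4 161.6]
```

View pics/o1.png

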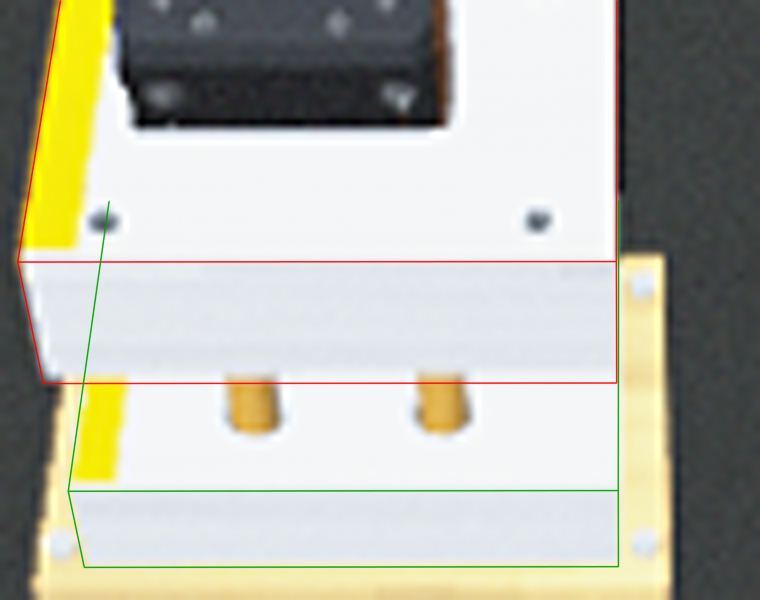

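drive_tool([
  [[0,0.03,0.3],[0,0,0]],
  [[0,0,0.2],[0,0,0]],
  [[0,0,0.1],[0,0,0]],
  [[0,0,0],[0,0,0]],
  [[0,0,0],[0,0,0]],
])

```text
t: 22.67
eef_pos: [529.7, 197.8, 143.3]
tcp_rot: [3.142, 0.001, 0.341]
ft_force: [-0.1, 0.2, -3.5]
opening: 0.251
```

```bash
python3 ov.py 529.5 197.6 .341 195 240 290 315 o2; python3 go.py 529.5 197.6 110 .341
```

```text
[529.8 197.9 143.6]
t 22.72 eef [529.8 197.9 143.6] rot [3.1415 0.     0.3412] F [ 0.9 -1.  -3.7] open 0.251
units [-0.01  0.01  1.12]
turn z units 0.002711844139968028
```

View pics/o2.png

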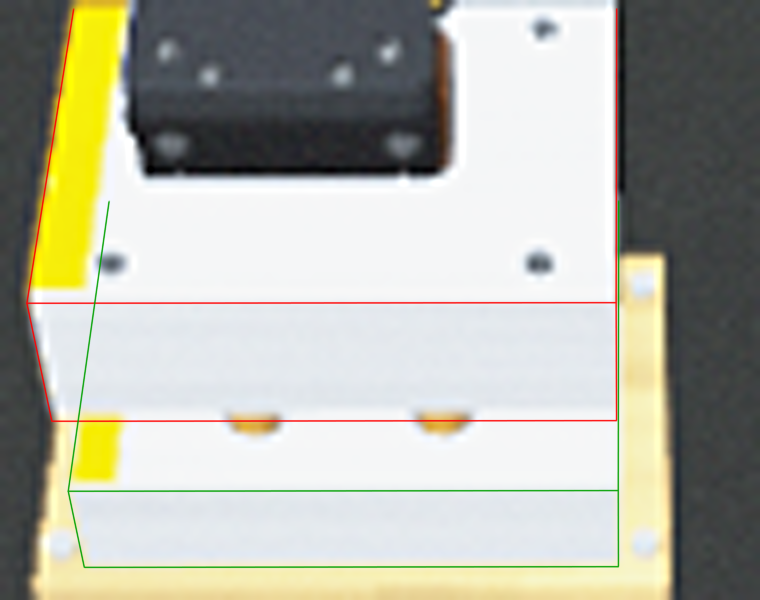

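drive_tool([
  [[0,0,0.1],[0,0,0]],
  [[0,0,0.1],[0,0,0]],
  [[0,0,0.1],[0,0,0]],
  [[0,0,0],[0,0,0]],
])

```text
t: 23.05
eef_pos: [529.4, 197.8, 133.9]
tcp_rot: [-3.142, 0.001, 0.341]
ft_force: [0.7, 0.1, -3.9]
opening: 0.249
```

drive_tool([
  [[0,0,0.15],[0,0,0]],
  [[0,0,0.15],[0,0,0]],
  [[0,0,0.1],[0,0,0]],
  [[0,0,0],[0,0,0]],
])

```text
t: 23.38
eef_pos: [529.5, 197.9, 121.8]
tcp_rot: [-3.142, 0.001, 0.341]
ft_force: [-0.3, 1.2, -4.2]
opening: 0.25
```

Sliding freely on the dowels (underside at ~61 mm). The stud touches at 56 mm, so I'm continuing in small steps.

drive_tool([
  [[0,0,0.1],[0,0,0]],
  [[0,0,0.08],[0,0,0]],
  [[0,0,0.05],[0,0,0]],
  [[0,0,0],[0,0,0]],
])

```text
t: 23.72
eef_pos: [529.7, 198.0, 115.8]
tcp_rot: [-3.142, -0.0, 0.341]
ft_force: [-3.2, 1.7, 2.1]
opening: 0.248
```

drive_tool([
  [[0,0,0.05],[0,0,0]],
  [[0,0,0.05],[0,0,0]],
  [[0,0,0],[0,0,0]],
])

```text
t: 23.97
eef_pos: [529.7, 198.0, 113.2]
tcp_rot: [-3.142, -0.0, 0.341]
ft_force: [-3.1, 2.7, 4.2]
opening: 0.245
```

drive_tool([
  [[-0.02,-0.02,0.03],[0,0,0]],
  [[0,0,0.03],[0,0,0]],
  [[0,0,0],[0,0,0]],
])

```text
t: 24.22
eef_pos: [529.6, 198.1, 111.7]
tcp_rot: [3.141, -0.002, 0.341]
ft_force: [-1.6, -0.2, 6.2]
opening: 0.252
```

drive_tool([
  [[0,0,0.03],[0,0,0]],
  [[0,0,0.03],[0,0,0]],
  [[0,0,0],[0,0,0]],
])

```text
t: 24.47
eef_pos: [529.6, 198.0, 110.2]
tcp_rot: [3.141, -0.002, 0.341]
ft_force: [-3.0, -1.6, 10.2]
opening: 0.252
```

drive_tool([
  [[-0.01,0,0.02],[0,0,0]],
  [[0,0,0.02],[0,0,0]],
  [[0,0,0],[0,0,0]],
])

```text
t: 24.72
eef_pos: [529.6, 198.0, 110.2]
tcp_rot: [3.141, -0.003, 0.341]
ft_force: [-5.8, -2.1, 22.8]
opening: 0.249
```

```bash
python3 ov.py 529.5 197.6 .341 195 250 290 325 o3; python3 go.py; python3 -c "
from h import *
print(np.round(env.state()['moment'],2))"
```

```text
[529.6 198.  110.2]
t 24.77 eef [529.6 198.  110.2] rot [ 3.1407 -0.0033  0.3413] F [-5.9 -1.4 22.7] open 0.251
[-0.28  1.27  0.1 ]
```

View pics/o3.png

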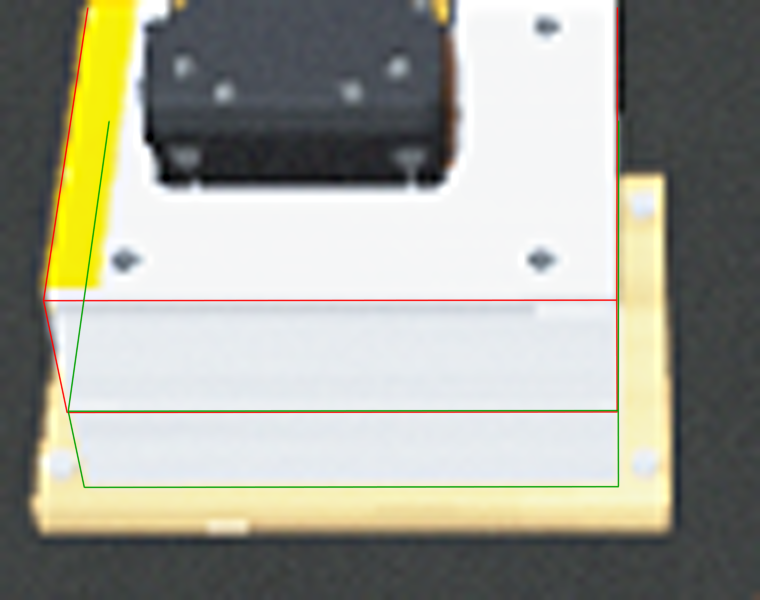

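drive_tool([
  [[-0.01,0,0],[0,0,0]],
  [[0,0,0],[0,0,0]],
  [[0,0,0],[0,0,0]],
  [[0,0,0],[0,0,0]],
  [[0,0,0],[0,0,0]],
])

```text
t: 25.18
eef_pos: [529.6, 198.0, 110.2]
tcp_rot: [3.141, -0.004, 0.341]
ft_force: [-3.9, -1.6, 20.6]
opening: 0.249
```

```bash
python3 -c "
from h import *
p=snap('side','s13')
cv2.imwrite('pics/e13.png',cv2.resize(p['pixels'][230:320,185:295],None,fx=6,fy=6,interpolation=cv2.INTER_CUBIC))"; python3 go.py
```

```text
t 25.23 eef [529.6 198.1 110.2] rot [ 3.1406 -0.004   0.3414] F [-4.4 -0.9 21. ] open 0.253
```

View pics/e13.png

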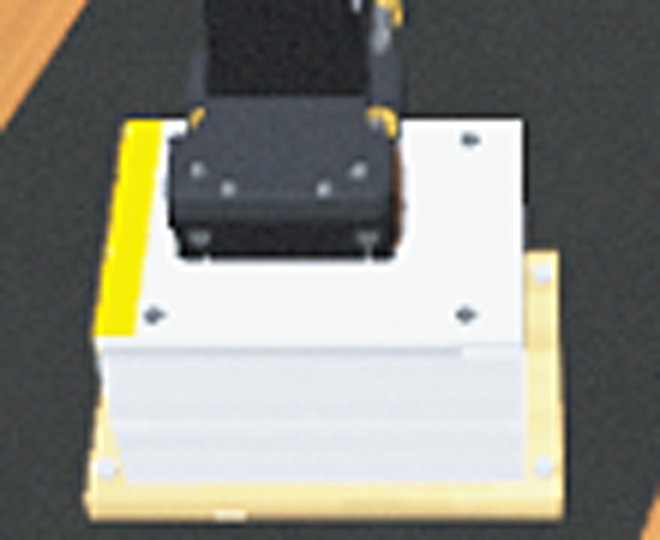

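The two halves are flush. The joint shows as a faint continuous line at about (315,425), the yellow ends are together at the left, and the force is steady at about 21 N. Handing in.

```bash
python3 -c "
from cell import env
print(env.job_done()); s=env.state(); print(s['t'],s['ft_force'],s['eef_pos'])"
```

```text
the job is handed in; nothing more can be done
None
the job is handed in; nothing more can be done
```

I stood both loose pins in their holes and let go of them. I then lowered the white upper half (not the turquoise one) over the dowels, yellow end over yellow end. I handed the job in at about 25 s, still gripping it and pressing it shut.

- **Pins:** in the side picture taken before closing, both stood at the same height as the pins already in their rows.
- **Closing:** the force climbed gradually as the stud went in, then jumped when the faces met. The tool stopped at 110.2 mm, against 110.3 mm expected for zero gap from the grip height. The last picture shows no visible gap along the front and the yellow ends together.
- **Final hold:** about 21 N upward on the wrist, with the tool tilted about 0.004 rad. A sideways force of about 4 N remained, so the upper half leans slightly within its dowel clearance.
- **Disagreement:** the camera positions were a few millimetres off the arm's in places. For the first pin, the camera put the hole about 1.5 mm off, and I corrected that by feel from the sideways force.
- **Not checked:** the back edge of the joint, the stud's travel and the bystanders' positions were not measured directly at the end. I saw no contact with any bystander.

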